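# Swap the sample block in the reader slide and push it home

## Robot

A 6-joint arm with a two-finger parallel gripper is mounted at the origin on the work surface. World frame = base frame: x ahead of the robot, y to its left, z up, the work surface at z = 0. Lengths are in mm, angles in rad, forces in N, time in s.
With the tool pointing down it reaches from about 325 to 900 mm from the base axis. Payload 6.1 kg.
Tool frame: the origin (TCP) lies midway between the tips of the shut fingers; the grasp point (between the pads) lies 19 mm behind it; z points along the fingers, y is the direction in which the jaws open and shut (so a half turn about z gives the same grasp; the last joint's range is limited). The gripper opens to 87 mm and grips with 3 to 60 N. Pads are 19 mm wide; open, the fingers measure 117 mm over their backs; the gripper's body (75 mm by 190 mm) begins 51 mm behind the grasp point.
Start: joints at [-1.25, 0.22, 1.526, -0, 1.395, -0.126], TCP at [270.043, -563.642, 192.338] pointing down, gripper open.
Joint ranges: [-2.98, 2.98], [-0.91, 2.08], [0.09, 2.57], [-1.24, 4.39], [0.2, 2.65], [-2.68, 2.68]. Speed limits (rad/s): [2.57, 2.57, 3.01, 3.14, 3.14, 3.14].

## Interface

Orientations are given as [roll, pitch, yaw] about the fixed x, y, z axes, in that order (R = Rz(yaw) Ry(pitch) Rx(roll)).
In Python, from station import r gives the robot as it stands.
- The arm moves only by the tool step_arm, never from a script. Its argument "moves" is a list of rows, each a list of 7 numbers: the opening in per cent of the stroke, from 0 (shut) to 100 (fully open), then the shift along the world's x, y, z in cm, then the turn, a rotation vector about the world's x, y, z in units of 5 degrees (1.0 is 5 degrees). A call has 1 to 10 rows; each row shifts and turns the commanded pose from where the row before left it; what a row does not reach is not made up. A row lasts 1/12 s, in which the tool goes at most 41.7 mm and 7.16 degrees, less where a joint would pass 70% of its speed; a pose out of reach is approached as far as the arm can. A call is refused whole if a number of a shift passes 4.17 or a number of a turn 1, either way. A call with a gripper value outside its range is refused whole. The fingers move at their own pace and stop on an object; the grip force is fixed at half the most. Time passes only in rows, so rows that do not move let the fingers close. It gives the time, the measured TCP pose, the force and the opening at its end, in the units of the state.
- r.get_state(): the state, without advancing time (a new reading comes with each control period).
- r.capture(name): name is "scene" or "top" or "wrist"; returns (picture, depth): 384x512x3 uint8, red, green, blue; 384x512 float32, mm along the optical axis (not along the pixel's ray), 0 where there is no reading.
- r.camera_model(name): a dict with "camera_matrix" (3x3 intrinsics, pixels), "R" (3x3) and "t" (3): a world point X has camera coordinates R X + t. Camera axes: x right, y down, z forward; pixel columns grow to the right and rows downward; lengths in mm; the calibration is good to about 2 mm. The wrist camera is an equidistant fisheye: a pixel r from the principal point sees the ray r / f radians off the axis. A picture is of the moment at which its call begins: read the wrist's pose just before it. camera_model takes no time and is no camera call; for the wrist camera it gives the pose at the moment of the call.
- r.hand_in(): hands the job in, once; it reports no verdict.
The state is a dict: "time_s": time; "joints": joint angles; "qvel": joint speeds; "joint_efforts": joint torques, N m; "eef_pos": TCP position; "tool_rot": TCP orientation; "force": force on the tool from outside, world axes, zero at the start; "moment": the same for the moment, N m; "finger_gap": finger opening in mm.
Only numpy, scipy, OpenCV 4.12 (cv2) and the standard library are available. Lean on these libraries where they do the work, as an engineer would, in place of code of your own. Each camera call takes 0.05 s, during which the arm holds its last target. There are 200 camera calls.

## Task

Lift the sample block that has been read out of the reader's slide and stand it upright on the floor of the steel tray, in the free half beside the block already there. Then press the fresh oblong block from the grey mat flush into the slide's recess and let go of it, and push the slide fully home against its spring, hold it there for a moment, and let it spring right back out with the block still seated. Leave the square block, the beaker, the bottle and the block already in the tray where they stand.

Things in the scene. Friction and masses are not known exactly. Their poses are not given: they have to be found in the camera images.
- fresh_block: Oblong white block on the grey mat. Foot 100 x 60 mm, z = 0 to 21 mm; wider shoulder 108 (x) x 68 (y) mm, z = 21 to 35 mm; in the middle of the top a grip rib 50 mm long (x), 14 mm thick (y), z = 35 to 73 mm; at the corners four grey caps, 16 mm wide, 12 mm high. About 0.3 kg. Origin: centre of the underside, z up. Half a turn makes no difference.
- spent_block: The block already read: same shape, size, mass and origin as fresh_block. It starts seated in the slide's recess.
- old_block: An earlier block, left alone: same shape, size, mass and origin as fresh_block. It stands in one half of the tray, near y = +43 mm in the tray's frame, its x along the tray's x.
- tray: Open steel tray, fixed, 178 (x) x 188 (y) x 25 mm outside, walls and floor 4 mm. Origin: centre of the underside; the floor is at z = 4 mm. The free half is the -y half, centre y = -43 mm. The tray may be turned any way.
- seat (a point): Centre of the recess mouth in the dark steel slide, level with its rim, 48 mm above the bench; moves with the slide. x: the way the slide is pushed in; z up. Recess 104 (x) x 64 (y) mm, 22 mm deep; slide 124 x 84 mm outside. A seated block's shoulder lies flat on the rim: its underside is 21 mm below this point, its x along this x, either way round.
- push_plate (a point): On the outer face of the dark steel push plate at the slide's outer (robot) end: 80 mm wide (y), 12 mm thick (x). The point is mid-width, 62 mm above the bench; the plate's top edge is at 84 mm. It is pushed along +x of this frame (axes as the seat's). Outer face 74 mm from the seat's centre.
- carrier (a joint): Travel of the slide in m: 0 sprung out (rest), 0.045 fully home against its stop. The spring pushes back with 4 N at rest and 10 N fully home.
- reader: Block reader, fixed: white base plate 315 x 150 x 20 mm high, and a head 120 mm high at its far end. Origin: underside, on the middle line; x is the slide's direction. The head spans x = 25 to 165, y = -75 to 75 mm, with a tunnel 100 mm wide and up to 85 mm above the bench for the loaded slide; the seat is at x = -60 mm at rest.
- mat: Thin grey mat, fixed, 250 x 250 x 4 mm; origin at the centre of its underside. The fresh block, square block, beaker and bottle stand on it.
- square_block: White plastic block of another kind, left alone: shoulder 82 x 82 mm, otherwise like the oblong blocks, 73 mm high with its rib. Origin: centre of the underside. Does not fit the recess.
- beaker: Glass beaker, left alone: 68 mm wide, 90 mm high, open. Origin: centre of the underside.
- bottle: Amber bottle, left alone: 56 mm wide, 150 mm high. Origin: centre of the underside.
Things that resemble listed ones, but are neither listed nor needed, are in the scene too. Leave any purple or yellow look-alike of the spent_block alone.

How it is judged (in metres and radians):
On the way, in this order (a step that is already met when the one before it is completed fails the run):
1. the read block stands upright on the tray's floor, released (x of spent_block in the frame of tray between -0.06 and 0.06 m and y of spent_block in the frame of tray between -0.085 and 0.085 m and z of spent_block in the frame of tray below 0.01 m and angle between spent_block's own z axis and vertical below 0.1 rad and contact force between the fingers and spent_block below 0.3 N and linear speed of spent_block below 0.03 m/s), for 0.2 s.
2. the fresh block sits flush in the slide's recess, released, with the slide out (x of fresh_block in the frame of seat between -0.005 and 0.005 m and y of fresh_block in the frame of seat between -0.005 and 0.005 m and z of fresh_block in the frame of seat between -0.025 and -0.0185 m and angle between fresh_block's own z axis and vertical below 0.05 rad and angle between the x axis of fresh_block and the x axis of seat, either way round below 0.1 rad and contact force between the fingers and fresh_block below 0.3 N and linear speed of fresh_block below 0.03 m/s and value of joint carrier below 0.006 m), for 0.2 s.
3. the slide is held fully home (at least 42 of its 45 mm) with the fresh block seated in it (x of fresh_block in the frame of seat between -0.005 and 0.005 m and y of fresh_block in the frame of seat between -0.005 and 0.005 m and z of fresh_block in the frame of seat between -0.025 and -0.0185 m and angle between fresh_block's own z axis and vertical below 0.05 rad and angle between the x axis of fresh_block and the x axis of seat, either way round below 0.1 rad and value of joint carrier above 0.042 m), for 0.2 s.
At the end, for the whole second after the job is handed in: The read block stands upright (0.1 rad) on the tray's floor inside its walls; the fresh block is flush in the recess (shoulder within 2.5 mm of the rim, 5 mm of centre, level within 0.05 rad); the slide is sprung back to within 4 mm of rest; both blocks are still (x of spent_block in the frame of tray between -0.06 and 0.06 m and y of spent_block in the frame of tray between -0.085 and 0.085 m and z of spent_block in the frame of tray below 0.01 m and angle between spent_block's own z axis and vertical below 0.1 rad and x of fresh_block in the frame of seat between -0.005 and 0.005 m and y of fresh_block in the frame of seat between -0.005 and 0.005 m and z of fresh_block in the frame of seat between -0.025 and -0.0185 m and angle between fresh_block's own z axis and vertical below 0.05 rad and angle between the x axis of fresh_block and the x axis of seat, either way round below 0.1 rad and value of joint carrier below 0.004 m and linear speed of each of fresh_block, spent_block below 0.03 m/s); the robot touches nothing.
It fails at once if the square block is moved more than 25 mm or tipped (distance of square_block from where it was at the start of the episode above 0.025 m or angle between square_block's own z axis and vertical above 0.35 rad).
It fails at once if the beaker is moved more than 25 mm or tipped (distance of beaker from where it was at the start of the episode above 0.025 m or angle between beaker's own z axis and vertical above 0.35 rad).
It fails at once if the bottle is moved more than 25 mm or tipped (distance of bottle from where it was at the start of the episode above 0.025 m or angle between bottle's own z axis and vertical above 0.35 rad).
It fails at once if the old block is moved more than 25 mm or tipped (distance of old_block from where it was at the start of the episode above 0.025 m or angle between old_block's own z axis and vertical above 0.35 rad).
It also fails if it takes over 69 s, if anything falls off the work surface, if the arm or the gripper's body presses on something with over 40 N, if the wrist force passes 120 N, or if a joint passes its speed limit or range.

## Working session

There is one attempt and no reset: what is moved stays moved. The work goes in short steps, Python scripts to look and compute and a tool call to move; the robot and the scene stay as the last step left them, time stands still between calls to the robot, and variables do not carry over. Pictures are saved under pics/ and viewed, about 8 in all and at most 12, crops included, and the job is handed in when it is done.

Besides the shell and the picture viewer there is one more tool, called as name([rows], argument=value, ...), one row to a line, values as JSON. step_arm: Moves the arm, as the interface text tells. Its arguments: {"type":"object","properties":{"moves":{"type":"array","items":{"type":"array","items":{"type":"number"}}}},"required":["moves"]}

```bash
mkdir -p pics; ls
python3 - <<'E'
from station import r
import cv2,numpy as np
s=r.get_state();print({k:np.round(v,3) for k,v in s.items()})
for n in("scene","top"):
    p,d=r.capture(n);cv2.imwrite(f"pics/{n}0.png",p[:,:,::-1]);np.save(f"pics/{n}0.npy",d)
    m=r.camera_model(n);print(n,np.round(m["camera_matrix"],1).tolist(),np.round(m["R"],3).tolist(),np.round(m["t"],1))
E
```

```text
pics
{'time_s': np.float64(0.0), 'joints': array([-1.25 ,  0.221,  1.528, -0.   ,  1.395, -0.126]), 'qvel': array([-0.001,  0.001,  0.   , -0.001,  0.001, -0.001]), 'joint_efforts': array([-1.0000e-03, -4.9462e+01, -3.8738e+01,  7.0000e-02,  5.7000e-02,
       -0.0000e+00]), 'eef_pos': array([ 269.797, -563.01 ,  191.236]), 'tool_rot': array([-3.14 , -0.   ,  0.447]), 'force': array([-0.491,  0.357,  0.445]), 'moment': array([-0.035,  0.019, -0.013]), 'finger_gap': np.float64(87.144)}
scene [[362.7, 0.0, 254.4], [0.0, 362.7, 193.5], [0.0, 0.0, 1.0]] [[0.334, 0.943, -0.002], [0.805, -0.286, -0.52], [-0.491, 0.172, -0.854]] [-194.9 -369.9 1428.9]
top [[459.0, 0.0, 256.9], [0.0, 459.0, 197.0], [0.0, 0.0, 1.0]] [[0.113, -0.994, 0.006], [-0.968, -0.111, -0.226], [0.225, 0.019, -0.974]] [ -40.5  527.2 1043.9]
```

View pics/top0.png

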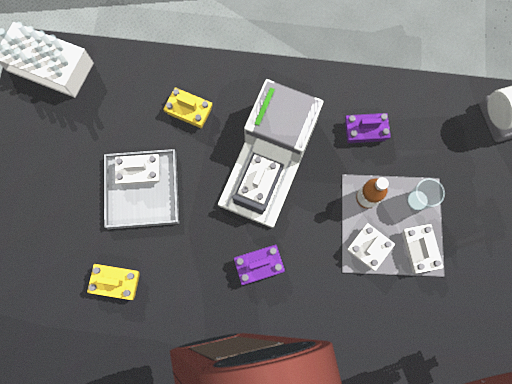

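View pics/scene0.png

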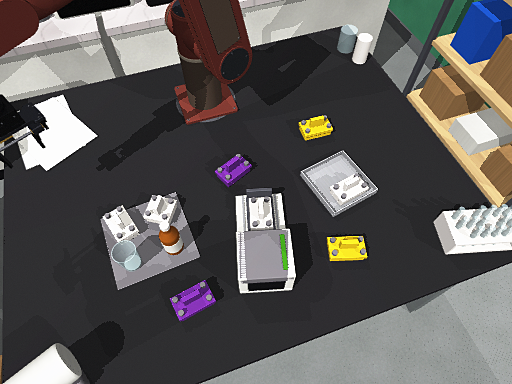

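The top view shows the tray at (141,189) with the old block in its far half (138,168). The reader is at (270,150) with the spent block at (260,180). On the mat are the fresh block (423,248), the square block (372,247), the bottle (375,192) and the beaker (428,193). The scene view agrees. Next I measure with depth.

```bash
cat > h.py <<'E'
import numpy as np,cv2
from station import r
def cloud(n,d=None,m=None):
    m=m or r.camera_model(n)
    v,u=np.mgrid[0:384,0:512]; K=m["camera_matrix"]
    x=(u-K[0][2])/K[0][0];y=(v-K[1][2])/K[1][1]
    if n=="wrist":
        rr=np.hypot(x,y)+1e-9;k=np.tan(np.minimum(rr,1.4))/rr;x=x*k;y=y*k
    P=np.dstack([x*d,y*d,d])
    W=(P-np.array(m["t"]))@np.array(m["R"]); W[d<=0]=np.nan
    return W
def rect(pts):
    (c,s,a)=cv2.minAreaRect(pts.astype(np.float32)); 
    if s[0]<s[1]: s=s[::-1];a+=90
    a=(a+90)%180-90
    return np.round(c,1),np.round(s,1),round(a,1)
def sel(W,box,z0,z1,extra=None):
    X,Y,Z=W[...,0],W[...,1],W[...,2]
    k=(X>box[0])&(X<box[1])&(Y>box[2])&(Y<box[3])&(Z>z0)&(Z<z1)
    return k if extra is None else k&extra
E
python3 - <<'E'
from h import *
d=np.load("pics/top0.npy");W=cloud("top",d);p=cv2.imread("pics/top0.png").astype(int)
for n,u,v in[("tablebare",330,300),("sprib",262,178),("spshould",250,190),("fresh",423,248),("square",372,247),("old",138,168),("tray",140,210),("bottle",382,184),("head",290,110),("mat",390,225)]:
    print(n,W[v,u].round(1))
white=p.min(2)>170
def rg(name,u0,u1,v0,v1,z0,z1,w=None):
    k=np.zeros(d.shape,bool);k[v0:v1,u0:u1]=1
    k&=(W[...,2]>z0)&(W[...,2]<z1)
    if w is not None:k&=w
    if k.sum()>4: q=W[k];print(name,k.sum(),*rect(q[:,:2]),"z",np.median(q[:,2]).round(1))
rg("fresh rib",400,445,220,278,66,84);rg("fresh sh",400,445,220,278,30,56)
rg("spent rib",235,285,150,212,92,108);rg("spent sh",235,285,150,212,55,80);rg("spent sh white",235,285,150,212,55,80,white)
rg("old rib",112,162,150,188,66,84);rg("old sh",112,162,150,188,30,56)
rg("square",348,398,222,272,30,56);rg("square rib",348,398,222,272,66,84)
rg("tray rim",98,185,145,234,18,80);rg("tray all",98,185,145,234,2.5,80)
rg("mat",338,450,170,280,2.,6)
rg("reader head",240,330,75,155,110,130);rg("base",210,330,75,232,14,130);rg("plate",225,300,180,225,75,92)
rg("bottle",350,395,165,215,60,160);rg("beaker",400,450,170,215,40,100)
E
```

```text
tablebare [ 3.086e+02 -1.835e+02 -2.000e-01]
sprib [577.4  12.8  58.6]
spshould [544.7  38.4  56.4]
fresh [ 451.3 -383.2   57.1]
square [ 437.4 -259.2   74.5]
old [566.7 315.1  62.8]
tray [475.5 310.3  -1.7]
bottle [ 568.1 -254.2  153.4]
head [734.6 -35.6 120.2]
mat [ 508.3 -318.2    3.1]
fresh rib 156 [ 453.3 -388.7] [49.6 15.3] 16.3 z 75.0
fresh sh 1110 [ 453.5 -388.8] [108.2  69.5] 17.5 z 38.3
spent rib 128 [574.3  21.8] [49.4 14.1] -15.9 z 98.7
spent sh 1137 [563.7  22.2] [129.5  74.2] -15.2 z 61.4
spent sh white 932 [574.7  21.9] [108.4  68.2] -16.4 z 61.0
old rib 142 [571.  326.9] [50.  15.1] -79.9 z 75.1
old sh 997 [570.7 326.3] [107.6  69. ] -79.7 z 38.4
square 1024 [ 443.3 -264.3] [83.4 82.5] -32.5 z 38.2
square rib 138 [ 442.6 -264.1] [50.4 14.1] -32.2 z 75.5
tray rim 1749 [527.6 314.7] [189.6 178.6] 11.0 z 36.8
tray all 4061 [531.2 317.1] [230.8 223.8] 6.6 z 8.4
mat 3459 [ 514.9 -330.4] [292.4 277.1] -83.5 z 3.5
reader head 3473 [721.9 -20.4] [150.3 141.4] 74.2 z 118.7
base 8234 [654.5  60.8] [315.3 270.2] -15.8 z 72.8
plate 197 [517.   40.5] [72. 69.] -69.9 z 82.2
bottle 569 [ 566.2 -250.6] [55.4 48.1] 46.1 z 106.7
beaker 576 [ 577.5 -380.3] [67.4 66.4] -40.0 z 73.9
```

step_arm([
  [46,1.9,3.65,0,0,0,-1],
  [46,1.9,3.65,0,0,0,-1],
  [46,1.9,3.65,0,0,0,-1],
  [46,1.9,3.65,0,0,0,-1],
  [46,1.9,3.65,0,0,0,-1],
  [46,1.9,3.65,0,0,0,-1],
  [46,1.9,3.65,0,0,0,-1],
  [46,1.9,3.65,0,0,0,-1],
  [46,1.9,3.65,0,0,0,-0.3],
  [46,1.9,3.65,0,0,0,0],
])

```text
time_s: 0.93
eef_pos: [460.3, -196.6, 192.1]
tool_rot: [-3.142, 0.0, -0.279]
force: [-0.0, -0.6, -0.1]
finger_gap: 40.9
```

step_arm([
  [46,1.9,3.65,0,0,0,0],
  [46,1.9,3.65,0,0,0,0],
  [46,1.9,3.65,0,0,0,0],
  [46,1.9,3.65,0,0,0,0],
  [46,1.9,3.65,0,0,0,0],
  [46,1.9,3.65,0,0,0,0],
  [46,0,0,0,0,0,0],
  [46,0,0,0,0,0,0],
])

```text
time_s: 1.6
eef_pos: [574.0, 22.6, 191.5]
tool_rot: [3.141, 0.001, -0.273]
force: [-0.2, -0.6, -0.6]
finger_gap: 40.0
```

Run:
```python
from h import *
s=r.get_state();print(s["eef_pos"].round(1),s["tool_rot"].round(4),s["finger_gap"],np.round(s["joints"],2))
m=r.camera_model("wrist");p,d=r.capture("wrist");cv2.imwrite("pics/w1.png",p[:,:,::-1]);np.save("pics/w1.npy",d)
W=cloud("wrist",d,m)
print(np.round(m["t"],1),np.round(-np.array(m["R"]).T@m["t"],1),np.round(m["camera_matrix"],1).tolist())
k=sel(W,(500,640,-40,90),92,106);print(k.sum(),rect(W[k][:,:2]))
k=sel(W,(500,640,-40,90),53,75)&(p.min(2)>170);print(k.sum(),rect(W[k][:,:2]),np.median(W[k][:,2]))
```

```text
[574.   22.6 191.5] [ 3.1413e+00  1.4000e-03 -2.7340e-01] 40.016909525580665 [-0.1   0.1   1.66 -0.    1.38  1.75]
[176.5 493.8 535.4] [643.4   2.8 384.3] [[297.3, 0.0, 258.1], [0.0, 297.3, 191.7], [0.0, 0.0, 1.0]]
693 (array([576.5,  20.4]), array([49.5, 13.1]), -15.8)
3725 (array([575.7,  21. ]), array([104.5,  67.6]), -15.7) 62.51491682764983
```

View pics/w1.png

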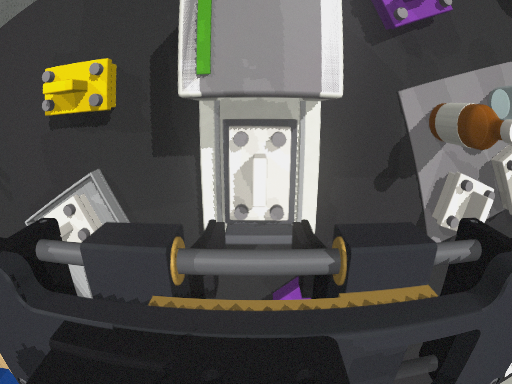

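The wrist view shows the spent block square to the jaws at (260,172). Its centre agrees with the top camera to about 2 mm. I go down and grip.

step_arm([
  [46,0.15,-0.15,-3,0,0,0],
  [46,0,0,-3.5,0,0,0],
  [46,0,0,-3,0,0,0],
  [46,0,0,-1.8,0,0,0],
  [46,0,0,-0.8,0,0,0],
  [46,0,0,0,0,0,0],
  [0,0,0,0,0,0,0],
  [0,0,0,0,0,0,0],
  [0,0,0,0,0,0,0],
  [0,0,0,0,0,0,0],
])

```text
time_s: 2.48
eef_pos: [576.8, 18.6, 73.1]
tool_rot: [-3.141, -0.003, -0.278]
force: [0.0, 0.2, -0.6]
finger_gap: 20.7
```

step_arm([
  [0,0,0,0,0,0,0],
  [0,0,0,0.3,0,0,0],
  [0,0,0,0.5,0,0,0],
  [0,0,0,1,0,0,0],
  [0,0,0,1,0,0,0],
  [0,0,0,1,0,0,0],
])

```text
time_s: 2.98
eef_pos: [575.9, 18.9, 110.9]
tool_rot: [-3.141, -0.001, -0.277]
force: [0.4, 0.6, 0.1]
finger_gap: 0.3
```

Run:
```python
from h import *
s=r.get_state();print(s["eef_pos"].round(1),s["tool_rot"].round(4),s["finger_gap"],np.round(s["force"],1))
m=r.camera_model("wrist");p,d=r.capture("wrist");cv2.imwrite("pics/w2.png",p[:,:,::-1])
W=cloud("wrist",d,m)
for z0,z1 in((92,106),(106,160)):
    k=sel(W,(500,640,-40,90),z0,z1);print(k.sum(),rect(W[k][:,:2]) if k.sum()>5 else 0)
p,d=r.capture("scene");cv2.imwrite("pics/s2.png",cv2.resize(p[150:300,180:330,::-1],(600,600)))
```

```text
[575.9  18.9 110.9] [-3.1414e+00 -9.0000e-04 -2.7740e-01] 0.2991365096498084 [0.4 0.6 0.1]
846 (array([584.9,  18.1]), array([32.4, 13.8]), -15.7)
407 (array([585.1,  15.9]), array([17.9,  2.8]), 73.8)
```

View pics/w2.png

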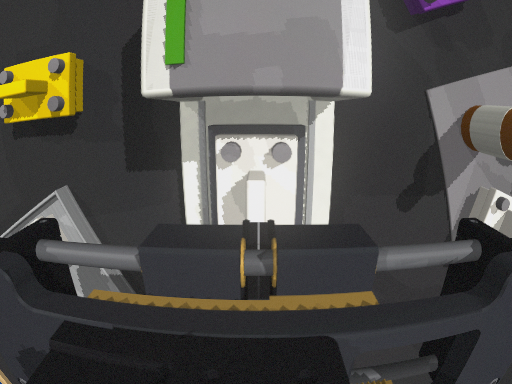

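The block hasn't moved. The fingers closed too slowly and I lifted before they had gripped, and I was also about 2 mm off in y. I open, correct and retry with a longer wait.

step_arm([
  [46,0,0.2,0,0,0,0],
  [46,0,0,0,0,0,0],
  [46,0,0,0,0,0,0],
  [46,0,0,0,0,0,0],
  [46,0,0,0,0,0,0],
  [46,0,0,0,0,0,0],
  [46,0,0,0,0,0,0],
  [46,0,0,0,0,0,0],
])

```text
time_s: 3.75
eef_pos: [575.5, 20.8, 109.2]
tool_rot: [3.142, 0.0, -0.278]
force: [-0.3, 0.5, -1.2]
finger_gap: 38.5
```

step_arm([
  [46,0,0,-1.5,0,0,0],
  [46,0,0,-1.5,0,0,0],
  [46,0,0,-0.8,0,0,0],
  [46,0,0,-0.3,0,0,0],
  [46,0,0,0,0,0,0],
  [0,0,0,0,0,0,0],
  [0,0,0,0,0,0,0],
  [0,0,0,0,0,0,0],
  [0,0,0,0,0,0,0],
  [0,0,0,0,0,0,0],
])

```text
time_s: 4.58
eef_pos: [576.0, 20.8, 68.9]
tool_rot: [-3.141, -0.001, -0.277]
force: [0.1, -0.2, -0.0]
finger_gap: 14.7
```

step_arm([
  [0,0,0,0,0,0,0],
  [0,0,0,0,0,0,0],
  [0,0,0,0,0,0,0],
  [0,0,0,0,0,0,0],
  [0,0,0,0,0,0,0],
])

```text
time_s: 5.0
eef_pos: [575.9, 21.0, 68.8]
tool_rot: [-3.141, -0.001, -0.277]
force: [1.4, 1.3, 3.7]
finger_gap: 11.6
```

step_arm([
  [0,0,0,0.3,0,0,0],
  [0,0,0,0.6,0,0,0],
  [0,0,0,1,0,0,0],
  [0,0,0,1.5,0,0,0],
  [0,0,0,2,0,0,0],
  [0,0,0,2.5,0,0,0],
  [0,0,0,2,0,0,0],
  [0,0,0,0,0,0,0],
])

```text
time_s: 5.67
eef_pos: [578.6, 20.4, 173.1]
tool_rot: [-3.14, -0.008, -0.278]
force: [1.8, 0.5, -2.7]
finger_gap: 11.3
```

Run:
```python
from h import *
s=r.get_state();print(s["eef_pos"].round(1),s["tool_rot"].round(4),s["finger_gap"],np.round(s["force"],1))
m=r.camera_model("wrist");p,d=r.capture("wrist");cv2.imwrite("pics/w3.png",p[:,:,::-1]);np.save("pics/w3.npy",d)
W=cloud("wrist",d,m)
for z in range(40,200,8): 
    k=sel(W,(500,640,-40,90),z,z+8)&(p.min(2)>120); print(z,k.sum(),end="; ")
```

```text
[578.6  20.4 173.1] [-3.1403 -0.0085 -0.2775] 11.332460096815222 [ 1.8  0.5 -2.7]
40 5; 48 1; 56 0; 64 0; 72 0; 80 0; 88 0; 96 0; 104 0; 112 0; 120 0; 128 0; 136 0; 144 0; 152 64; 160 5940; 168 619; 176 924; 184 68; 192 85;
```

View pics/w3.png

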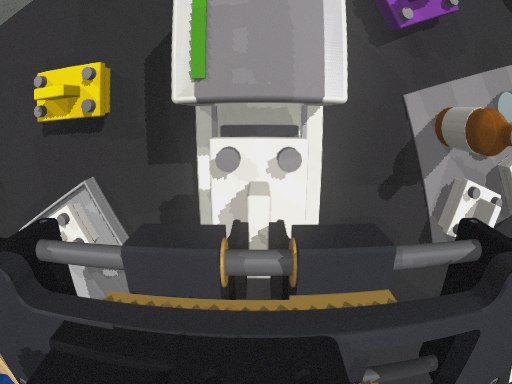

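The block is lifted, with its shoulder showing at (258,180). On to the tray.

step_arm([
  [0,-0.45,1.43,0.3,0,0,0.5],
  [0,-0.45,1.43,0.3,0,0,1],
  [0,-0.45,1.43,0,0,0,1],
  [0,-0.45,1.43,0,0,0,1],
  [0,-0.45,1.43,0,0,0,1],
  [0,-0.45,1.43,0,0,0,1],
  [0,-0.45,1.43,0,0,0,1],
  [0,-0.45,1.43,0,0,0,1],
  [0,-0.45,1.43,0,0,0,1],
  [0,-0.45,1.43,0,0,0,1],
])

```text
time_s: 6.55
eef_pos: [529.1, 165.0, 171.9]
tool_rot: [-3.141, 0.002, 0.557]
force: [0.6, 0.5, 0.6]
finger_gap: 0.6
```

step_arm([
  [0,-0.45,1.43,0,0,0,1],
  [0,-0.45,1.43,0,0,0,1],
  [0,-0.45,1.43,0,0,0,1],
  [0,-0.45,1.43,0,0,0,1],
  [0,-0.45,1.43,0,0,0,1],
  [0,-0.45,1.43,0,0,0,1],
  [0,-0.45,1.43,0,0,0,1],
  [0,-0.45,1.43,0,0,0,1],
  [0,-0.45,1.43,0,0,0,1],
  [0,-0.45,1.43,0,0,0,1],
])

```text
time_s: 7.38
eef_pos: [484.0, 307.7, 171.9]
tool_rot: [-3.14, 0.001, 1.43]
force: [-0.5, 0.1, 0.7]
finger_gap: 0.7
```

step_arm([
  [0,0,0,0,0,0,1],
  [0,0,0,0,0,0,1],
  [0,0,0,0,0,0,1],
  [0,0,0,0,0,0,0.7],
  [0,0,0,0,0,0,0],
  [0,0,0,0,0,0,0],
])

```text
time_s: 7.88
eef_pos: [484.6, 307.0, 172.3]
tool_rot: [-3.14, 0.0, 1.746]
force: [0.3, -0.3, -0.1]
finger_gap: 0.3
```

The gap reads 0.6 mm, so the block slipped out. I'll see where it went.

Run:
```python
from h import *
p,d=r.capture("top");cv2.imwrite("pics/t3.png",p[:,:,::-1]);np.save("pics/t3.npy",d)
```

```text
(no output)
```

View pics/t3.png

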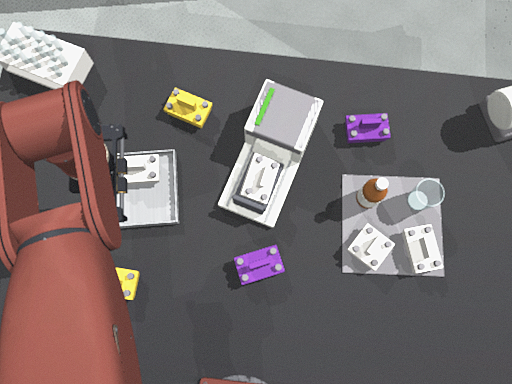

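Run:
```python
from h import *
p=cv2.imread("pics/w3.png");d=np.load("pics/w3.npy")
# depth along axis of shoulder/rib in w3 vs w1-type geometry
print("w3 depths shoulder(290,200)",d[200,285],d[150,258],"rib(258,190)",d[190,258],d[205,258],"expected cam-to-TCP axis ~", 384.3-191.5)
print(np.round(d[180:252:6,258]),np.round(d[130:215:8,235]))
d=np.load("pics/t3.npy");W=cloud("top",d);p=cv2.imread("pics/t3.png").astype(int);white=p.min(2)>170
def rg(name,u0,u1,v0,v1,z0,z1,w=None):
    k=np.zeros(d.shape,bool);k[v0:v1,u0:u1]=1
    k&=(W[...,2]>z0)&(W[...,2]<z1)
    if w is not None:k&=w
    if k.sum()>4: q=W[k];A=np.c_[q[:,:2],np.ones(len(q))];print(name,k.sum(),*rect(q[:,:2]),"z",np.median(q[:,2]).round(1),"slope",np.linalg.lstsq(A,q[:,2],rcond=None)[0][:2].round(3))
rg("spent rib",235,285,150,212,92,112);rg("sh",235,285,150,212,55,69,white)
```

```text
w3 depths shoulder(290,200) 207.92387 198.35472 rib(258,190) 179.28012 169.84303 expected cam-to-TCP axis ~ 192.8
[204. 188. 174. 169. 169. 170. 171. 172. 175. 174. 176. 176.] [313. 198. 198. 186. 189. 203. 203. 205. 208. 209. 210.]
spent rib 171 [574.5  18.3] [88.8 39.7] -11.2 z 106.3 slope [-0.046 -0.465]
sh 278 [570.3   2.3] [107.5  33.7] -11.9 z 64.0 slope [0.066 0.26 ]
```

Run:
```python
import cv2
a=cv2.imread("pics/t3.png")[135:225,210:310]
b=cv2.imread("pics/top0.png")[135:225,210:310]
cv2.imwrite("pics/c3.png",cv2.resize(cv2.hconcat([b,a]),(800,360),interpolation=cv2.INTER_CUBIC))
```

```text
(no output)
```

View pics/c3.png

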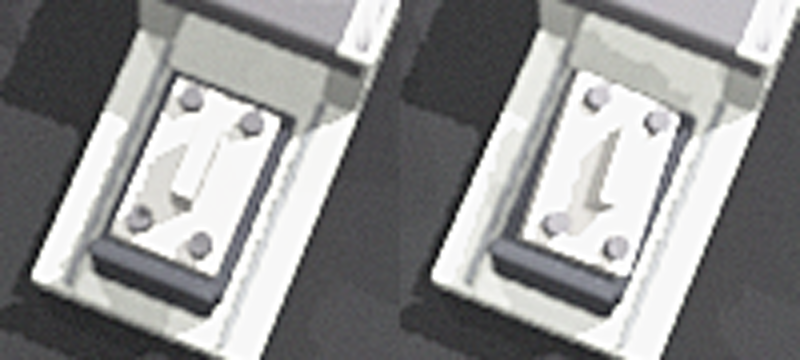

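The block is back on the slide, tilted, with its left (+y) edge perched on the rim and the rib leaning towards -y. It was also slipping down between the pads during the lift. I go back, measure and regrip lower and more gently.

step_arm([
  [0,0.45,-1.43,0.5,0,0,-1],
  [0,0.45,-1.43,0.5,0,0,-1],
  [0,0.45,-1.43,0.5,0,0,-1],
  [0,0.45,-1.43,0.5,0,0,-1],
  [0,0.45,-1.43,0.5,0,0,-1],
  [0,0.45,-1.43,0.5,0,0,-1],
  [0,0.45,-1.43,0,0,0,-1],
  [60,0.45,-1.43,0,0,0,-1],
  [60,0.45,-1.43,0,0,0,-1],
  [60,0.45,-1.43,0,0,0,-1],
])

```text
time_s: 8.77
eef_pos: [530.5, 163.2, 203.1]
tool_rot: [-3.141, 0.0, 0.869]
force: [0.1, 0.2, -0.3]
finger_gap: 13.1
```

step_arm([
  [60,0.45,-1.43,0,0,0,-1],
  [60,0.45,-1.43,0,0,0,-1],
  [60,0.45,-1.43,0,0,0,-1],
  [60,0.45,-1.43,0,0,0,-1],
  [60,0.45,-1.43,0,0,0,-1],
  [60,0.45,-1.43,0,0,0,-1],
  [60,0.45,-1.43,0,0,0,-1],
  [60,0.45,-1.43,0,0,0,-1],
  [60,0.45,-1.43,0,0,0,-1],
  [60,0.45,-1.43,0,0,0,-1],
])

```text
time_s: 9.6
eef_pos: [575.5, 20.3, 203.0]
tool_rot: [-3.141, 0.0, -0.004]
force: [-0.6, -0.3, 0.0]
finger_gap: 51.8
```

step_arm([
  [60,0,0,0,0,0,-1],
  [60,0,0,0,0,0,-1],
  [60,0,0,0,0,0,-0.3],
  [60,0,0,0,0,0,0],
  [60,0,0,0,0,0,0],
  [60,0,0,0,0,0,0],
])

```text
time_s: 10.1
eef_pos: [575.4, 21.0, 203.2]
tool_rot: [-3.142, 0.0, -0.198]
force: [0.2, -0.3, -0.3]
finger_gap: 52.3
```

Run:
```python
from h import *
s=r.get_state();print(s["eef_pos"].round(1),s["tool_rot"].round(4),s["finger_gap"])
m=r.camera_model("wrist");p,d=r.capture("wrist");cv2.imwrite("pics/w4.png",p[:,:,::-1]);np.save("pics/w4.npy",d);np.save("pics/w4m.npy",m,allow_pickle=True)
W=cloud("wrist",d,m);X=W-np.array([574.5,21.5,48.]);a=np.radians(-15.8)
u=X@[np.cos(a),np.sin(a),0];v=X@[-np.sin(a),np.cos(a),0];z=X[...,2]
# height profile across v at several u
for uu in(-30,-15,0,15,30,45):
    print(uu,[(vv,round(float(np.nanmedian(z[k])),1)) for vv in range(-44,48,4) if (k:=(abs(u-uu)<4)&(abs(v-vv)<2)&(z<80)).sum()>2])
k=(abs(u)<50)&(v>15)&(v<38)&(z<60);print(k.sum())
```

```text
[575.4  21.  203.2] [-3.1416e+00  2.0000e-04 -1.9840e-01] 52.30877719566064
-30 [(-44, 0.5), (-40, 13.0), (-36, 15.7), (-32, 17.9), (-28, 30.5), (-8, 24.8), (-4, 26.2), (0, 27.3), (4, 28.5), (8, 30.2), (12, 31.5), (16, 33.1), (20, 34.1), (24, 34.2), (28, 26.7), (32, 1.1), (36, 0.6), (40, 0.3), (44, -26.6)]
-15 [(-40, 1.0), (-36, 15.2), (-32, 16.0), (-28, 17.6), (-24, 59.2), (-20, 60.6), (-16, 61.6), (-12, 60.9), (-8, 51.2), (-4, 37.9), (0, 28.2), (4, 28.4), (8, 30.0), (12, 31.4), (16, 32.7), (20, 33.8), (24, 34.9), (28, 30.5), (32, 0.7), (36, 0.2), (40, 0.9), (44, -27.4)]
0 [(-40, 0.5), (-36, 15.1), (-32, 16.7), (-28, 17.7), (-24, 59.4), (-20, 60.4), (-16, 61.8), (-12, 62.4), (-8, 54.8), (-4, 42.1), (0, 30.3), (4, 28.3), (8, 29.9), (12, 30.9), (16, 32.6), (20, 33.5), (24, 34.6), (28, 32.2), (32, 5.3), (36, 0.5), (40, 1.0), (44, -26.8)]
15 [(-40, 0.4), (-36, 0.9), (-32, 16.4), (-28, 17.7), (-24, 19.4), (-20, 60.4), (-16, 61.7), (-12, 62.8), (-8, 58.0), (-4, 45.8), (0, 33.9), (4, 28.3), (8, 29.7), (12, 30.9), (16, 32.1), (20, 33.6), (24, 35.1), (28, 34.9), (32, 27.1), (36, 0.5), (40, 0.3), (44, -27.2)]
30 [(-40, 0.6), (-36, 1.2), (-32, 15.7), (-28, 17.8), (-24, 18.8), (-20, 20.0), (-16, 22.5), (-12, 23.9), (-8, 24.6), (-4, 25.7), (0, 26.8), (4, 28.2), (8, 30.1), (12, 31.7), (16, 32.4), (20, 34.0), (24, 35.0), (28, 36.0), (32, 29.2), (36, 1.2), (40, 1.0), (44, -26.8)]
45 [(-44, -0.1), (-40, 0.2), (-36, 0.3), (-32, 28.7), (-28, 29.8), (-24, 31.5), (-20, 32.7), (-16, 28.5), (-12, 22.8), (-8, 24.4), (-4, 25.5), (0, 26.8), (4, 28.2), (8, 41.5), (12, 42.8), (16, 44.6), (20, 39.8), (24, 34.7), (28, 35.9), (32, 30.9), (36, 5.3), (40, 0.7), (44, -27.4)]
1542
```

Run:
```python
from h import *
d=np.load("pics/w4.npy");m=np.load("pics/w4m.npy",allow_pickle=True).item()
W=cloud("wrist",d,m)
k=sel(W,(500,640,-40,90),105,114);print("rib top",rect(W[k][:,:2]),W[k][:,2].mean())
q=W[k];c=q.mean(0)
p=cv2.imread("pics/w4.png")
X=W-np.array([574.5,21.5,48.]);a=np.radians(-15.8)
u=X@[np.cos(a),np.sin(a),0];v=X@[-np.sin(a),np.cos(a),0]
k=(abs(u)<40)&(v>2)&(v<24)&(X[...,2]>20)&(X[...,2]<38)
q=W[k];A=np.c_[q[:,:2]-[572.6,14.8],np.ones(len(q))];c=np.linalg.lstsq(A,q[:,2],rcond=None)[0];print("shoulder plane",c)
n=np.array([-c[0],-c[1],1]);n/=np.linalg.norm(n);print("normal",n,"tilt",np.degrees(np.arccos(n[2])))
from scipy.spatial.transform import Rotation as R
print("rotvec to tilt (5deg units)",np.cross([0,0,1],n)/np.linalg.norm(np.cross([0,0,1],n))*np.arccos(n[2])*36/np.pi)
```

```text
rib top (array([571.6,   5.5]), array([49.8, 14.4]), -10.8) 109.07668255919313
shoulder plane [ 0.07621939  0.31416543 73.0821994 ]
normal [-0.07252384 -0.29893289  0.95151428] tilt 17.914930748398067
rotvec to tilt (5deg units) [ 3.48197803 -0.84475959  0.        ]
```

step_arm([
  [60,-0.19,-0.79,-1.07,0.87,-0.21,0],
  [60,-0.19,-0.79,-1.07,0.87,-0.21,0],
  [60,-0.19,-0.79,-1.07,0.87,-0.21,0],
  [60,-0.19,-0.79,-1.07,0.87,-0.21,0],
  [60,0.13,0.54,-1.71,0,0,0],
  [60,0.13,0.54,-1.71,0,0,0],
  [60,0.13,0.54,-1.71,0,0,0],
  [60,0,0,0,0,0,0],
  [60,0,0,0,0,0,0],
])

```text
time_s: 10.9
eef_pos: [570.9, 5.9, 108.5]
tool_rot: [-2.829, -0.009, -0.2]
force: [-0.4, -0.1, 0.0]
finger_gap: 52.6
```

step_arm([
  [60,0.1,0.36,-1.15,0,0,0],
  [60,0.1,0.36,-1.15,0,0,0],
  [60,0.1,0.34,-1.05,0,0,0],
  [60,0,0,0,0,0,0],
  [0,0,0,0,0,0,0],
  [0,0,0,0,0,0,0],
  [0,0,0,0,0,0,0],
  [0,0,0,0,0,0,0],
  [0,0,0,0,0,0,0],
  [0,0,0,0,0,0,0],
])

```text
time_s: 11.73
eef_pos: [575.1, 15.9, 76.1]
tool_rot: [-2.829, -0.012, -0.201]
force: [-0.5, -0.3, -0.3]
finger_gap: 20.1
```

step_arm([
  [0,0,0,0,0,0,0],
  [0,0,0,0,0,0,0],
  [0,0,0,0,0,0,0],
  [0,0,0,0,0,0,0],
  [0,0,0,0,0,0,0],
  [0,0,0,0,0,0,0],
  [0,0,0,0,0,0,0],
  [0,0,0,0,0,0,0],
  [0,0,0,0,0,0,0],
  [0,0,0,0,0,0,0],
])

```text
time_s: 12.57
eef_pos: [575.0, 15.8, 75.9]
tool_rot: [-2.83, -0.012, -0.201]
force: [-2.7, -3.9, 3.8]
finger_gap: 13.3
```

step_arm([
  [0,0,-0.1,0.3,0,0,0],
  [0,0,-0.15,0.5,0,0,0],
  [0,-0.05,-0.2,0.6,0,0,0],
  [0,-0.05,-0.2,0.8,0,0,0],
  [0,-0.05,-0.2,0.8,0,0,0],
  [0,0,0,0.8,0,0,0],
  [0,0,0,0.6,0,0,0],
  [0,0,0,0.3,0,0,0],
  [0,0,0,0,0,0,0],
  [0,0,0,0,0,0,0],
])

```text
time_s: 13.4
eef_pos: [573.4, 7.6, 122.9]
tool_rot: [-2.829, -0.012, -0.201]
force: [0.0, -0.2, -3.9]
finger_gap: 13.4
```

```bash
cat >> h.py <<'E'
def held(tag):
    "shoulder plane & rib top of the block in the jaws, in the tool frame (x,y,z along fingers from TCP)"
    from scipy.spatial.transform import Rotation as R
    s=r.get_state();m=r.camera_model("wrist");p,d=r.capture("wrist");cv2.imwrite(f"pics/{tag}.png",p[:,:,::-1]);np.save(f"pics/{tag}.npy",d)
    T=R.from_euler("xyz",s["tool_rot"]).as_matrix();L=(cloud("wrist",d,m)-s["eef_pos"])@T
    k=(p.min(2)>150)&(abs(L[...,1])<33)&(abs(L[...,1])>12)&(L[...,2]>-5)&(L[...,2]<60)&(abs(L[...,0])<60)
    q=L[k];print(tag,"eef",s["eef_pos"].round(1),s["tool_rot"].round(3),"gap",s["finger_gap"].round(1),"F",s["force"].round(1))
    if len(q)>20:
        md=np.median(q[:,2]);q=q[abs(q[:,2]-md)<8]
        c=np.linalg.lstsq(np.c_[q[:,:2],np.ones(len(q))],q[:,2],rcond=None)[0];print("shoulder z ahead of TCP",c.round(3),len(q),"x,y ext",q.min(0).round(1),q.max(0).round(1))
    return L,p
E
python3 -c "
from h import *
held('w5')"
```

```text
Traceback (most recent call last):
  File "h.py", line 27, in held
    q=L[k];print(tag,"eef",s["eef_pos"].round(1),s["tool_rot"].round(3),"gap",s["finger_gap"].round(1),"F",s["force"].round(1))
                                                                              ^^^^^^^^^^^^^^^^^^^^^
AttributeError: 'float' object has no attribute 'round'
```

```bash
sed -i 's/s\["finger_gap"\].round(1)/round(float(s["finger_gap"]),1)/' h.py
python3 -c "
from h import *
held('w5')"
```

```text
w5 eef [573.1   7.7 122.5] [-2.829 -0.011 -0.201] gap 13.3 F [ 0.6  0.  -3.7]
shoulder z ahead of TCP [ 1.000e-03 -1.000e-02  2.184e+00] 4143 x,y ext [-17.6 -33.   -1.7] [53.  33.  10.1]
```

The grip is firm this time: gap 13.3 mm, shoulder 2.2 mm ahead of the TCP and level. I level the tool, raise it and carry the block to the tray.

step_arm([
  [0,0,0,0.6,-0.5,0.12,0],
  [0,0,0,0.9,-0.7,0.17,0],
  [0,0,0,0.9,-0.7,0.17,0],
  [0,0,0,0.9,-0.7,0.17,0],
  [0,0,0,0.6,-0.6,0.15,0],
  [0,0,0,0.4,-0.28,0.065,0],
  [0,-0.15,0.5,0,0,0,0.4],
  [0,-0.3,0.9,0,0,0,0.7],
  [0,-0.4,1.3,0,0,0,1],
  [0,-0.4,1.35,0,0,0,1],
])

```text
time_s: 14.33
eef_pos: [560.2, 48.7, 164.9]
tool_rot: [-3.141, 0.002, 0.075]
force: [0.0, 0.1, -4.2]
finger_gap: 13.5
```

step_arm([
  [0,-0.4,1.35,0,0,0,1],
  [0,-0.4,1.35,0,0,0,1],
  [0,-0.4,1.35,0,0,0,1],
  [0,-0.4,1.35,0,0,0,1],
  [0,-0.4,1.35,0,0,0,1],
  [0,-0.4,1.35,0,0,0,1],
  [0,-0.4,1.35,0,0,0,1],
  [0,-0.4,1.35,0,0,0,1],
  [0,-0.4,1.35,0,0,0,1],
  [0,-0.4,1.35,0,0,0,1],
])

```text
time_s: 15.17
eef_pos: [520.0, 183.9, 165.0]
tool_rot: [-3.14, 0.001, 0.948]
force: [0.6, -0.7, -3.0]
finger_gap: 13.6
```

step_arm([
  [0,-0.4,1.35,0,0,0,1],
  [0,-0.4,1.35,0,0,0,1],
  [0,-0.4,1.35,0,0,0,1],
  [0,-0.4,1.35,0,0,0,1],
  [0,-0.4,1.35,0,0,0,1],
  [0,-0.4,1.35,0,0,0,1],
  [0,-0.4,1.35,0,0,0,1],
  [0,-0.3,1.0,0,0,0,1],
  [0,-0.2,0.9,0,0,0,1],
  [0,0,0,0,0,0,0],
])

```text
time_s: 16.0
eef_pos: [486.7, 298.2, 165.0]
tool_rot: [-3.14, -0.001, 1.734]
force: [-0.4, -1.2, -3.5]
finger_gap: 13.3
```

```bash
python3 -c "
from h import *
held('w6')"
```

```text
w6 eef [486.7 298.2 165. ] [-3.140e+00 -1.000e-03  1.734e+00] gap 13.3 F [-0.4 -1.2 -3.5]
shoulder z ahead of TCP [-0.006 -0.005  2.503] 4052 x,y ext [-16.3 -33.    0.2] [53.4 33.   5.5]
```

step_arm([
  [0,-0.1,0.45,-0.6,0,0,0.2],
  [0,0,0.4,-1.4,0,0,0],
  [0,0,0,-1.8,0,0,0],
  [0,0,0,-1.8,0,0,0],
  [0,0,0,-1.8,0,0,0],
  [0,0,0,-1.6,0,0,0],
  [0,0,0,-1.3,0,0,0],
  [0,0,0,-0.9,0,0,0],
  [0,0,0,-0.4,0,0,0],
  [0,0,0,0,0,0,0],
])

```text
time_s: 16.88
eef_pos: [486.3, 304.6, 48.7]
tool_rot: [-3.14, 0.001, 1.746]
force: [-1.0, 0.3, -3.7]
finger_gap: 13.2
```

step_arm([
  [0,0,0,-0.2,0,0,0],
  [0,0,0,-0.2,0,0,0],
  [0,0,0,-0.2,0,0,0],
  [0,0,0,0,0,0,0],
])

```text
time_s: 17.22
eef_pos: [487.1, 305.2, 44.0]
tool_rot: [3.141, 0.0, 1.747]
force: [-0.6, 0.1, -4.5]
finger_gap: 13.7
```

step_arm([
  [0,0,0,-0.15,0,0,0],
  [0,0,0,-0.1,0,0,0],
  [0,0,0,-0.1,0,0,0],
  [0,0,0,0,0,0,0],
])

```text
time_s: 17.55
eef_pos: [487.6, 306.0, 41.9]
tool_rot: [3.14, -0.001, 1.747]
force: [-1.2, 1.2, 4.7]
finger_gap: 13.2
```

step_arm([
  [46,0,0,0,0,0,0],
  [46,0,0,0,0,0,0],
  [46,0,0,0,0,0,0],
  [46,0,0,0,0,0,0],
  [46,0,0,0,0,0,0],
  [46,0,0,0,0,0,0],
  [46,0,0,1,0,0,0],
  [46,0,0,3,0,0,0],
  [46,0,0,4,0,0,0],
  [46,0,0,4,0,0,0],
])

```text
time_s: 18.38
eef_pos: [485.8, 304.5, 161.1]
tool_rot: [-3.139, 0.001, 1.747]
force: [0.8, 0.5, 0.8]
finger_gap: 39.8
```

Released with contact confirmed. Now to the fresh block.

step_arm([
  [46,-0.18,-3.85,1.5,0,0,-0.93],
  [46,-0.18,-3.85,1.5,0,0,-0.93],
  [46,-0.18,-3.85,1,0,0,-0.93],
  [46,-0.18,-3.85,0,0,0,-0.93],
  [46,-0.18,-3.85,0,0,0,-0.93],
  [46,-0.18,-3.85,0,0,0,-0.93],
  [46,-0.18,-3.85,0,0,0,-0.93],
  [46,-0.18,-3.85,0,0,0,-0.93],
  [46,-0.18,-3.85,0,0,0,-0.93],
  [46,-0.18,-3.85,0,0,0,-0.93],
])

```text
time_s: 19.22
eef_pos: [468.5, -81.8, 201.3]
tool_rot: [3.14, -0.0, 0.931]
force: [1.2, -0.5, 0.7]
finger_gap: 40.2
```

step_arm([
  [46,-0.18,-3.85,0,0,0,-0.93],
  [46,-0.18,-3.85,0,0,0,-0.93],
  [46,-0.18,-3.85,0,0,0,-0.93],
  [46,-0.18,-3.85,0,0,0,-0.93],
  [46,-0.18,-3.85,0,0,0,-0.93],
  [46,-0.18,-3.85,0,0,0,-0.93],
  [46,-0.18,-3.85,0,0,0,-0.93],
  [46,-0.18,-3.85,0,0,0,-0.85],
  [46,0,0,0,0,0,0],
  [46,0,0,0,0,0,0],
])

```text
time_s: 20.05
eef_pos: [453.6, -389.6, 200.3]
tool_rot: [-3.141, 0.001, 0.29]
force: [-0.4, 0.4, -0.3]
finger_gap: 40.1
```

Run:
```python
from h import *
s=r.get_state();m=r.camera_model("wrist");p,d=r.capture("wrist");cv2.imwrite("pics/w7.png",p[:,:,::-1])
print(s["eef_pos"].round(1),s["tool_rot"].round(4),s["finger_gap"])
W=cloud("wrist",d,m)
for z0,z1 in((68,82),(30,54)):
    k=sel(W,(380,525,-450,-325),z0,z1)&(p.min(2)>110);print("fresh",k.sum(),rect(W[k][:,:2]),np.median(W[k][:,2]))
p,d=r.capture("top");cv2.imwrite("pics/t7.png",p[:,:,::-1]);W=cloud("top",d);wh=p.min(2)>170
for n,b,z0,z1 in(("spent sh",(420,530,240,370),30,50),("spent rib",(450,520,260,350),66,84),("old sh",(535,610,250,400),30,50),("plate",(495,530,-10,80),76,92),("slide rim",(500,640,-40,80),42,55),("base all",(500,640,-60,100),42,100),("head",(600,850,-130,100),112,130)):
    k=sel(W,b,z0,z1);print(n,k.sum(),rect(W[k][:,:2]),np.median(W[k][:,2]).round(1))
    np.save("pics/t7.npy",d)
```

```text
[ 453.6 -389.6  200.3] [-3.1412e+00  6.0000e-04  2.9040e-01] 40.13864837697583
fresh 582 (array([ 456. , -390.5]), array([49.7, 13.3]), 16.8) 77.25065519741014
fresh 4177 (array([ 455.6, -390.3]), array([108.3,  67.3]), 17.9) 39.56451538589301
spent sh 1002 (array([495.3, 307.6]), array([108.8,  88.3]), -80.3) 38.0
spent rib 137 (array([485.2, 304.8]), array([48.7, 13.9]), -80.5) 75.6
old sh 883 (array([571.4, 327.3]), array([107.5,  69.3]), -79.5) 38.0
plate 173 (array([508.1,  40. ]), array([79.5, 12.7]), 74.4) 81.9
slide rim 552 (array([567.7,  23.2]), array([136.9,  84.4]), -15.6) 46.9
base all 740 (array([576. ,  11.1]), array([159.6, 103.4]), -15.6) 47.8
head 3450 (array([722.2, -20.6]), array([150. , 141.1]), 74.1) 118.7
```

The spent block stands in the tray at (485,305), aligned, and the old block hasn't moved. Now to grip the fresh block.

step_arm([
  [46,0.22,-0.08,-2,0,0,0.13],
  [46,0,0,-3,0,0,0],
  [46,0,0,-3,0,0,0],
  [46,0,0,-3,0,0,0],
  [46,0,0,-2.5,0,0,0],
  [46,0,0,-1.4,0,0,0],
  [46,0,0,-0.7,0,0,0],
  [46,0,0,-0.2,0,0,0],
  [46,0,0,0,0,0,0],
  [0,0,0,0,0,0,0],
])

```text
time_s: 20.98
eef_pos: [457.7, -389.1, 44.0]
tool_rot: [3.139, -0.001, 0.305]
force: [-0.5, 0.1, 0.4]
finger_gap: 37.7
```

step_arm([
  [0,0,0,0,0,0,0],
  [0,0,0,0,0,0,0],
  [0,0,0,0,0,0,0],
  [0,0,0,0,0,0,0],
  [0,0,0,0,0,0,0],
  [0,0,0,0,0,0,0],
  [0,0,0,0,0,0,0],
  [0,0,0,0,0,0,0],
  [0,0,0,0,0,0,0],
  [0,0,0,0,0,0,0],
])

```text
time_s: 21.82
eef_pos: [457.1, -389.5, 42.9]
tool_rot: [3.14, -0.0, 0.304]
force: [0.8, -2.8, 4.3]
finger_gap: 13.2
```

step_arm([
  [0,0,0,0.3,0,0,0],
  [0,0,0,0.6,0,0,0],
  [0,0,0,1,0,0,0],
  [0,0,0,1.6,0,0,0],
  [0,0,0,2.2,0,0,0],
  [0,0,0,2.6,0,0,0],
  [0,0,0,2.6,0,0,0],
  [0,0,0,2.4,0,0,0],
  [0,0,0.6,1.8,0,0,0],
  [0,0.1,1.2,1.2,0,0,0],
])

```text
time_s: 22.65
eef_pos: [457.7, -371.5, 207.9]
tool_rot: [3.139, -0.0, 0.303]
force: [-0.5, -0.1, -4.4]
finger_gap: 13.2
```

step_arm([
  [0,0.3,2,0.5,0,0,-0.5],
  [0,0.3,2.6,0,0,0,-0.6],
  [0,0.4,3,0,0,0,-0.6],
  [0,0.4,3,0,0,0,-0.6],
  [0,0.4,3,0,0,0,-0.6],
  [0,0.4,3,0,0,0,-0.6],
  [0,0.4,3,0,0,0,-0.6],
  [0,0.4,3,0,0,0,-0.6],
  [0,0.4,3,0,0,0,-0.6],
  [0,0.4,3,0,0,0,-0.6],
])

```text
time_s: 23.48
eef_pos: [494.3, -82.1, 209.5]
tool_rot: [-3.141, 0.003, -0.213]
force: [1.1, 0.0, -4.3]
finger_gap: 13.6
```

step_arm([
  [0,0.4,3,-0.6,0,0,-0.6],
  [0,0.4,3,-1,0,0,-0.14],
  [0,0.4,2.8,-1,0,0,0],
  [0,0.4,2.4,-1,0,0,0],
  [0,0.3,1.7,-0.8,0,0,0],
  [0,0.2,0.9,-0.5,0,0,0],
  [0,0,0,0,0,0,0],
  [0,0,0,0,0,0,0],
])

```text
time_s: 24.15
eef_pos: [515.8, 53.4, 160.8]
tool_rot: [3.141, 0.002, -0.274]
force: [-0.0, -0.6, -4.5]
finger_gap: 13.6
```

Run:
```python
from h import *
L,p=held('w8')
z=L[...,2]
# slide frame = tool frame approx; look at region ahead
s=r.get_state();print(s["tool_rot"])
for x0 in range(56,125,6):
    row=[]
    for y0 in range(-48,50,4):
        k=(abs(L[...,0]-x0)<3)&(abs(L[...,1]-y0)<2)
        row.append(int(round(float(np.nanmedian(z[k])))) if k.sum()>1 else -1)
    print(x0,row)
```

```text
w8 eef [515.8  53.4 160.8] [ 3.141e+00  2.000e-03 -2.740e-01] gap 13.6 F [-0.  -0.6 -4.5]
shoulder z ahead of TCP [ 0.007 -0.011  2.977] 4030 x,y ext [-16.8 -33.   -0.6] [52.1 33.  11.1]
[ 3.14075243e+00  7.65022735e-04 -2.74757323e-01]
56 [140, 140, 137, 136, 140, 112, 112, 112, 133, 135, 134, 134, 134, 135, 134, 134, 135, 134, 134, 134, 134, 135, 135, 134, 117]
62 [140, 140, 139, 136, 140, 112, 112, 112, 133, 134, 134, 134, 134, 134, 134, 134, 134, 134, 134, 134, 134, 134, 134, 134, 118]
68 [140, 140, 140, 136, 140, 112, 112, 112, 134, 134, 134, 134, 134, 134, 134, 134, 134, 134, 134, 134, 135, 134, 134, 134, 114]
74 [140, 140, 140, 135, 140, 113, 112, 112, 133, 134, 134, 134, 134, 134, 134, 134, 134, 134, 134, 134, 134, 134, 135, 134, 115]
80 [140, 140, 139, 136, 140, 126, 112, 112, 133, 134, 134, 134, 134, 134, 134, 134, 134, 134, 134, 134, 134, 134, 134, 134, 117]
86 [140, 140, 136, 136, 140, 140, 112, 112, 133, 134, 134, 134, 134, 134, 135, 134, 134, 134, 134, 134, 134, 134, 134, 134, 119]
92 [140, 140, 136, 136, 140, 140, 112, 112, 133, 134, 134, 134, 134, 134, 134, 134, 134, 134, 134, 134, 134, 134, 134, 134, 120]
98 [140, 140, 136, 136, 140, 140, 112, 112, 133, 134, 134, 134, 134, 134, 134, 134, 134, 134, 134, 134, 134, 134, 134, 134, 116]
104 [140, 140, 140, 136, 140, 112, 112, 112, 133, 134, 134, 134, 134, 134, 134, 134, 134, 134, 134, 134, 134, 134, 135, 134, 117]
110 [140, 140, 139, 136, 140, 112, 112, 112, 133, 134, 134, 134, 134, 134, 134, 135, 134, 134, 134, 134, 135, 134, 134, 134, 119]
116 [140, 140, 138, 136, 140, 112, 112, 112, 124, 133, 131, 132, 132, 132, 132, 132, 131, 132, 132, 132, 133, 133, 132, 133, 116]
122 [140, 140, 136, 136, 140, 112, 112, 112, 112, 112, 112, 112, 112, 112, 112, 112, 112, 112, 112, 112, 112, 112, 112, 113, 112]
```

View pics/w8.png

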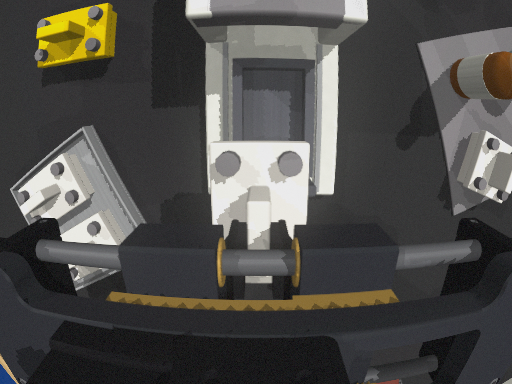

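The wrist view shows the held block at (258,180), square to the jaws. The empty recess lies ahead at (273,103), offset to the right. I'll take fine edges of both.

Run:
```python
from h import *
s=r.get_state();L,p=held('w9')
x,y,z=L[...,0],L[...,1],L[...,2]
P=lambda q,f:np.percentile(q,f).round(2)
rim=(z>108)&(z<116)
for a,b in((60,80),(85,110)):
    k=rim&(x>a)&(x<b)
    q=y[k&(y<0)&(y>-30)];w=y[k&(y>30)&(y<60)]
    print("right edge",P(q,97),q.max().round(2),"left edge",P(w,3) if len(w) else None,w.min().round(2) if len(w) else None,len(q),len(w))
k=rim&(y>-10)&(y<40)&(x>100)&(x<135);print("far edge",P(x[k],3),x[k].min(),P(x[k],98))
for n,k in(("rimL out",rim&(x>60)&(x<110)&(y>40)&(y<70)),("rimR out",rim&(x>60)&(x<110)&(y<-10)&(y>-40))):
    if k.any():print(n,P(y[k],2),P(y[k],98))
sh=(z>-2)&(z<9)&(p.min(2)>120)
for a,b in((15,30),(30,48)):
    k=sh&(x>a)&(x<b)&(abs(y)<45);print("shoulder y",P(y[k],1),P(y[k],99))
k=sh&(abs(y)<30)&(x>20)&(x<70);print("shoulder front",P(x[k],99),x[k].max().round(2))
rb=(z>-45)&(z<-25)&(p.min(2)>120)&(abs(y)<12)&(abs(x)<40);print("rib top x",P(x[rb],99),"y",P(y[rb],2),P(y[rb],98),"z",np.median(z[rb]))
sk=[];
for xx in range(60,112,4):
    k=rim&(abs(x-xx)<2)&(y<0)&(y>-30)
    if k.sum()>3: sk.append((xx,y[k].max()))
sk=np.array(sk);print("edge skew deg",np.degrees(np.polyfit(sk[:,0],sk[:,1],1)[0]))
```

```text
w9 eef [516.3  52.7 161.4] [ 3.141e+00  1.000e-03 -2.750e-01] gap 13.4 F [ 0.5 -1.  -3.6]
shoulder z ahead of TCP [ 0.007 -0.011  2.96 ] 4062 x,y ext [-17.5 -33.   -4.7] [52.1 33.  11.1]
right edge -17.53 -17.44 left edge 46.81 46.19 193 200
right edge -17.48 -17.4 left edge 46.73 46.16 239 235
far edge 117.31 116.82040197512144 127.09
rimL out 46.63 56.44
rimR out -26.76 -17.48
shoulder y -32.61 33.58
shoulder y -32.84 33.85
shoulder front 51.81 52.03
rib top x 23.21 y -6.13 6.75 z -34.84567727152984
edge skew deg -0.20938349080065694
```

step_arm([
  [0,0.6,-0.3,0,0,0,0],
  [0,1.2,-0.6,0,0,0,0],
  [0,1.6,-0.9,-0.5,0,0,0],
  [0,1.4,-0.76,-1.2,0,0,0],
  [0,0.9,-0.4,-1.6,0,0,0],
  [0,0.35,-0.2,-1.6,0,0,0],
  [0,0,0,-1,0,0,0],
  [0,0,0,-0.5,0,0,0],
  [0,0,0,0,0,0,0],
  [0,0,0,0,0,0,0],
])

```text
time_s: 25.08
eef_pos: [577.1, 21.5, 97.6]
tool_rot: [3.142, 0.0, -0.275]
force: [-0.3, -0.9, -5.1]
finger_gap: 13.3
```

Run:
```python
from h import *
L,p=held('w10')
x,y,z=L[...,0],L[...,1],L[...,2]
P=lambda q,f:np.percentile(q,f).round(2)
zr=48; t=r.get_state()["eef_pos"][2]-48; rim=abs(z-t)<4
k=rim&(abs(y)<30)&(x>45)&(x<75)
if k.sum()>3: print("rim ahead x",P(x[k],2),P(x[k],98),k.sum(),z[k].mean())
for sg in(1,-1):
    k=rim&(y*sg>30)&(y*sg<50)&(x>10)&(x<60)
    if k.sum()>3: print("rim y",P(y[k],2),P(y[k],98),k.sum())
sh=(z>-2)&(z<9)&(p.min(2)>120)
k=sh&(abs(y)<30)&(x>20)&(x<70);print("shoulder front",P(x[k],99))
k=sh&(x>25)&(x<48)&(abs(y)<45);print("shoulder y",P(y[k],1),P(y[k],99))
```

```text
w10 eef [577.1  21.5  97.6] [ 3.142  0.    -0.275] gap 13.3 F [-0.3 -0.9 -5.1]
shoulder z ahead of TCP [ 0.008 -0.01   2.981] 4053 x,y ext [-16.9 -33.   -2.2] [52.1 33.  11.1]
rim ahead x 50.47 60.32 934 49.09648552585605
rim y 30.24 43.46 288
rim y -40.23 -30.24 183
shoulder front 51.79
shoulder y -32.86 33.77
```

step_arm([
  [0,-0.02,-0.08,-0.5,0,0,0],
  [0,0,0,-0.5,0,0,0],
  [0,0,0,-0.3,0,0,0],
  [0,0,0,-0.3,0,0,0],
  [0,0,0,-0.2,0,0,0],
  [0,0,0,0,0,0,0],
])

```text
time_s: 25.63
eef_pos: [576.4, 21.0, 78.5]
tool_rot: [3.141, 0.002, -0.275]
force: [0.9, -0.6, -5.2]
finger_gap: 13.2
```

It has entered the recess without contact. I keep lowering.

step_arm([
  [0,0,0,-0.3,0,0,0],
  [0,0,0,-0.3,0,0,0],
  [0,0,0,-0.3,0,0,0],
  [0,0,0,-0.2,0,0,0],
  [0,0,0,0,0,0,0],
])

```text
time_s: 26.05
eef_pos: [576.4, 20.9, 67.5]
tool_rot: [3.141, 0.002, -0.275]
force: [0.4, 0.6, -4.0]
finger_gap: 13.1
```

step_arm([
  [0,0,0,-0.15,0,0,0],
  [0,0,0,-0.1,0,0,0],
  [0,0,0,-0.1,0,0,0],
  [0,0,0,0,0,0,0],
])

```text
time_s: 26.38
eef_pos: [577.1, 20.4, 65.6]
tool_rot: [3.141, 0.0, -0.275]
force: [-3.4, -2.3, 3.0]
finger_gap: 13.1
```

step_arm([
  [0,0,0,-0.1,0,0,0],
  [0,0,0,-0.1,0,0,0],
  [0,0,0,0,0,0,0],
])

```text
time_s: 26.63
eef_pos: [578.6, 19.9, 65.4]
tool_rot: [3.141, -0.003, -0.275]
force: [-5.0, -3.0, 12.3]
finger_gap: 13.2
```

step_arm([
  [46,0,0,0,0,0,0],
  [46,0,0,0,0,0,0],
  [46,0,0,0,0,0,0],
  [46,0,0,0,0,0,0],
  [46,0,0,0,0,0,0],
  [46,0,0,0,0,0,0],
  [46,0,0,1.5,0,0,0],
  [46,0,0,3,0,0,0],
  [46,0,0,3.5,0,0,0],
  [46,0,0,3.5,0,0,0],
])

```text
time_s: 27.47
eef_pos: [576.0, 21.0, 178.0]
tool_rot: [3.141, 0.003, -0.275]
force: [0.2, -0.2, -0.1]
finger_gap: 39.9
```

step_arm([
  [46,-1,0.3,1,0,0,0],
  [0,-2,0.55,0,0,0,0],
  [0,-3,0.8,0,0,0,0],
  [0,-3,0.8,0,0,0,0],
  [0,-2,0.6,0,0,0,0],
  [0,-1,0.3,0,0,0,0],
  [0,0,0,0,0,0,0],
  [0,0,0,0,0,0,0],
])

```text
time_s: 28.13
eef_pos: [457.1, 54.5, 188.0]
tool_rot: [-3.141, -0.001, -0.274]
force: [1.0, 0.2, 0.4]
finger_gap: 3.7
```

Run:
```python
from h import *
s=r.get_state();m=r.camera_model("wrist");p,d=r.capture("wrist");cv2.imwrite("pics/w11.png",p[:,:,::-1])
print(s["eef_pos"].round(1),s["tool_rot"].round(3),s["finger_gap"])
X=cloud("wrist",d,m)-np.array([575,20.5,48.]);a=np.radians(-15.75)
u=X@[np.cos(a),np.sin(a),0];v=X@[-np.sin(a),np.cos(a),0];z=X[...,2]
k=(abs(u)<60)&(abs(v)<40)&(abs(z-14)<6)&(p.min(2)>120);q=np.c_[u[k],v[k]];print("shoulder",rect(q),np.median(z[k]),"slope",np.linalg.lstsq(np.c_[q,np.ones(len(q))],z[k],rcond=None)[0].round(4))
k=(abs(u)<85)&(abs(v)<48)&(abs(z)<4);print("slide rim",rect(np.c_[u[k],v[k]]),"u",np.percentile(u[k],[1,99]),"v",np.percentile(v[k],[1,99]))
k=(u<-55)&(u>-90)&(abs(v)<48)&(abs(z-36)<4);print("plate top",k.sum(),rect(np.c_[u[k],v[k]]) if k.sum()>5 else 0)
```

```text
[457.1  54.5 188. ] [-3.141e+00 -1.000e-03 -2.740e-01] 3.7236662974524934
shoulder (array([-0.6,  0.5]), array([107.2,  67.5]), 0.1) 14.431427690589938 slope [-3.00000e-04  2.80000e-03  1.44475e+01]
slide rim (array([0.2, 0.2]), array([124.8,  84.7]), -0.1) u [-62.08810211  61.30530267] v [-41.28389663  42.10333875]
plate top 885 (array([-67.5,   0.4]), array([79.2, 11.1]), -90.0)
```

View pics/w11.png

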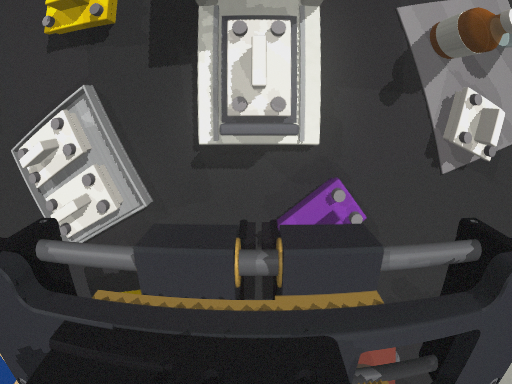

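The fresh block is flush: its shoulder is 14.4 mm above the rim, level, and within 1 mm of centre, with the slide out. Before going down to push I check how close the purple look-alike is.

Run:
```python
from h import *
d=np.load("pics/top0.npy");W=cloud("top",d);p=cv2.imread("pics/top0.png").astype(int)
k=np.zeros(d.shape,bool);k[235:295,225:295]=1;k&=W[...,2]>12
q=W[k];print(rect(q[:,:2]),q[:,0].max(),q[q[:,0].argmax()])
X=q-np.array([575,20.5,48.]);a=np.radians(-15.75)
u=X@[np.cos(a),np.sin(a),0];v=X@[-np.sin(a),np.cos(a),0];print("u",u.min(),u.max(),"v",v.min(),v.max(), "near v>-20 u max",u[v>-20].max())
```

```text
(array([370.7,  -1.6]), array([107.9,  68.3]), -66.1) 421.85095260246106 [421.8509526  -34.12579037  30.36851598]
u -250.32733911943305 -132.15517247357045 v -137.9267028318998 -14.92774354466287 near v>-20 u max -195.11051550641946
```

step_arm([
  [0,0.9,-0.3,-1,0,0,0],
  [0,0.98,-0.3,-2.5,0,0,0],
  [0,0,0,-3,0,0,0],
  [0,0,0,-3,0,0,0],
  [0,0,0,-2.2,0,0,0],
  [0,0,0,-1.3,0,0,0],
  [0,0,0,-0.6,0,0,0],
  [0,0,0,0,0,0,0],
])

```text
time_s: 28.85
eef_pos: [475.0, 48.1, 50.0]
tool_rot: [3.141, 0.004, -0.275]
force: [-0.6, -0.6, 0.1]
finger_gap: 0.6
```

step_arm([
  [0,0.48,-0.135,0,0,0,0],
  [0,0.48,-0.135,0,0,0,0],
  [0,0.29,-0.08,0,0,0,0],
  [0,0.29,-0.08,0,0,0,0],
  [0,0,0,0,0,0,0],
])

```text
time_s: 29.27
eef_pos: [492.6, 43.8, 52.7]
tool_rot: [-3.141, -0.002, -0.275]
force: [-0.9, 0.2, -0.2]
finger_gap: 0.9
```

step_arm([
  [0,0.3,-0.085,0,0,0,0],
  [0,0.4,-0.113,0,0,0,0],
  [0,0.48,-0.135,0,0,0,0],
  [0,0.48,-0.135,0,0,0,0],
  [0,0.48,-0.135,0,0,0,0],
  [0,0.48,-0.135,0,0,0,0],
  [0,0.48,-0.135,0,0,0,0],
  [0,0.48,-0.135,0,0,0,0],
  [0,0.3,-0.085,0,0,0,0],
  [0,0,0,0,0,0,0],
])

```text
time_s: 30.1
eef_pos: [528.4, 33.6, 51.5]
tool_rot: [3.141, 0.005, -0.275]
force: [-8.3, 2.5, 6.7]
finger_gap: 0.4
```

step_arm([
  [0,0.3,-0.085,0,0,0,0],
  [0,0.3,-0.085,0,0,0,0],
  [0,0.2,-0.055,0,0,0,0],
  [0,0.1,-0.03,0,0,0,0],
  [0,0,0,0,0,0,0],
])

```text
time_s: 30.52
eef_pos: [536.7, 31.2, 51.4]
tool_rot: [3.141, 0.006, -0.275]
force: [-9.7, 3.1, 7.6]
finger_gap: 0.2
```

step_arm([
  [0,0.15,-0.04,0,0,0,0],
  [0,0.15,-0.04,0,0,0,0],
  [0,0,0,0,0,0,0],
  [0,0,0,0,0,0,0],
])

```text
time_s: 30.85
eef_pos: [537.6, 31.0, 51.2]
tool_rot: [3.141, 0.01, -0.274]
force: [-15.3, 5.1, 12.5]
finger_gap: 0.1
```

step_arm([
  [0,0.1,-0.03,0,0,0,0],
  [0,0,0,0,0,0,0],
  [0,0,0,0,0,0,0],
  [0,0,0,0,0,0,0],
  [0,0,0,0,0,0,0],
])

```text
time_s: 31.27
eef_pos: [537.7, 31.0, 51.1]
tool_rot: [3.14, 0.012, -0.274]
force: [-18.7, 3.9, 14.6]
finger_gap: 0.6
```

Run:
```python
from h import *
for n in("wrist","scene"):
    m=r.camera_model(n);p,d=r.capture(n)
    X=cloud(n,d,m)-np.array([575,20.5,48.]);a=np.radians(-15.75)
    u=X@[np.cos(a),np.sin(a),0];v=X@[-np.sin(a),np.cos(a),0];z=X[...,2]
    for nm,k in(("plate top",(u<0)&(u>-90)&(abs(v)<45)&(abs(z-36)<4)),("shoulder",(u<45)&(u>-30)&(abs(v)<40)&(abs(z-14)<4)&(p.min(2)>100))):
        print(n,nm,k.sum(),rect(np.c_[u[k],v[k]]) if k.sum()>9 else 0, np.median(z[k]) if k.any() else 0)
```

```text
wrist plate top 2818 (array([-23.1,   0.3]), array([79.7, 13.7]), -89.8) 36.200944539611896
wrist shoulder 6993 (array([13.8,  0.1]), array([77.8, 62.5]), -89.8) 14.45751207010553
scene plate top 107 (array([-21.5,   1.8]), array([78.6, 15.6]), -87.1) 36.446182239709174
scene shoulder 227 (array([14.6, -1.5]), array([74.4, 61.1]), 88.1) 14.806089109520933
```

The plate has moved 44.4 mm and the force rises at the stop, with the block flush at 14.5 mm. I back off smoothly.

step_arm([
  [0,-0.2,0.06,0,0,0,0],
  [0,-0.4,0.113,0,0,0,0],
  [0,-0.5,0.14,0,0,0,0],
  [0,-0.5,0.14,0,0,0,0],
  [0,-0.5,0.14,0,0,0,0],
  [0,-0.5,0.14,0,0,0,0],
  [0,-0.5,0.14,0,0,0,0],
  [0,-0.5,0.14,0,0,0,0],
  [0,-0.5,0.14,0,0,0,0],
  [0,-0.5,0.14,0,0,0,0],
])

```text
time_s: 32.2
eef_pos: [496.2, 42.7, 51.6]
tool_rot: [3.141, 0.001, -0.275]
force: [-2.7, 1.4, 2.9]
finger_gap: 0.3
```

step_arm([
  [0,-0.5,0.14,0,0,0,0],
  [0,-0.7,0.2,0,0,0,0],
  [0,-1,0.28,0,0,0,0],
  [0,0,0,1.5,0,0,0],
  [0,0,0,3,0,0,0],
  [0,0,0,4,0,0,0],
  [0,-1.5,0.4,3.5,0,0,0],
  [0,-1,0.3,2,0,0,0],
  [0,0,0,0,0,0,0],
  [0,0,0,0,0,0,0],
])

```text
time_s: 33.03
eef_pos: [450.7, 55.7, 193.2]
tool_rot: [-3.141, -0.004, -0.275]
force: [0.1, -0.1, 0.2]
finger_gap: 0.1
```

Run:
```python
from h import *
s=r.get_state();print(s["eef_pos"].round(1),s["force"].round(1),s["time_s"])
m=r.camera_model("wrist");p,d=r.capture("wrist");cv2.imwrite("pics/wf.png",p[:,:,::-1])
W=cloud("wrist",d,m);X=W-np.array([575,20.5,48.]);a=np.radians(-15.75)
u=X@[np.cos(a),np.sin(a),0];v=X@[-np.sin(a),np.cos(a),0];z=X[...,2]
for nm,k in(("plate top",(u<0)&(u>-90)&(abs(v)<45)&(abs(z-36)<4)),("rim",(abs(u)<85)&(abs(v)<48)&(abs(z)<4)),("shoulder",(u<60)&(u>-58)&(abs(v)<40)&(abs(z-14)<4)&(p.min(2)>100))):
    q=np.c_[u[k],v[k]];print(nm,k.sum(),rect(q),np.median(z[k]),np.linalg.lstsq(np.c_[q,np.ones(len(q))],z[k],rcond=None)[0][:2].round(4))
p,d=r.capture("scene");cv2.imwrite("pics/sf.png",p[:,:,::-1]);W=cloud("scene",d);W0=cloud("scene",np.load("pics/scene0.npy"))
print("changed px: mat area",(abs(p.astype(int)-cv2.imread("pics/scene0.png")[:,:,::-1]).max(2)>60)[190:290,100:200].sum())
for n,b,z0,z1 in(("spent rib",(450,520,260,350),66,84),("old rib",(535,610,270,380),66,84),("square rib",(400,490,-310,-220),66,84),("bottle",(530,605,-290,-215),100,160),("beaker",(535,620,-425,-335),50,100)):
    for w in(W0,W):
        k=sel(w,b,z0,z1);print(n,k.sum(),rect(w[k][:,:2]) if k.sum()>4 else 0)
```

```text
[450.7  55.7 193.2] [ 0.1 -0.1  0.2] 33.0333
plate top 928 (array([-50. ,  -0.2]), array([78.7, 47.5]), 89.3) 36.17301387882225 [-0.0236  0.0025]
rim 1849 (array([0.3, 0.2]), array([123.8,  84.6]), 0.3) 0.44912683847388024 [-0.0003  0.0014]
shoulder 4399 (array([-1.7,  0.6]), array([107.9,  67.5]), -0.0) 14.401115089292844 [-0.0003  0.0015]
changed px: mat area 689
spent rib 0 0
spent rib 76 (array([490.1, 305.3]), array([49.3, 15.5]), -78.9)
old rib 81 (array([575.3, 327.2]), array([50.4, 14.7]), -80.8)
old rib 82 (array([575.4, 327.2]), array([50.3, 14.5]), -80.3)
square rib 85 (array([ 447.6, -264.3]), array([49.3, 15.1]), -31.1)
square rib 91 (array([ 448. , -265.2]), array([49.9, 15.1]), -33.7)
bottle 292 (array([ 577.2, -253.4]), array([51.3, 45.9]), -82.0)
bottle 290 (array([ 576.5, -253.8]), array([50.3, 44.9]), -74.4)
beaker 417 (array([ 581.8, -381.1]), array([66.7, 65.8]), -20.9)
beaker 423 (array([ 582.1, -381.4]), array([66.8, 66.8]), 45.8)
```

View pics/sf.png

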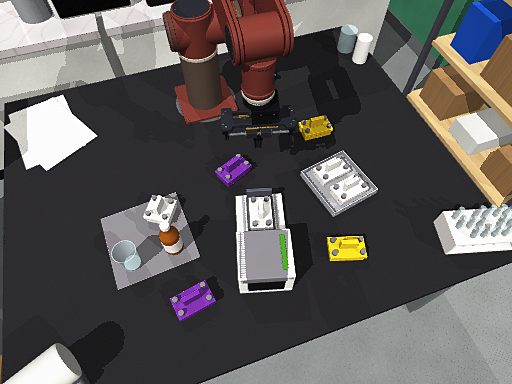

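The scene view shows both blocks upright in the tray at (345,180), the fresh block in the slide at (261,208), and nothing else moved. The slide is back at rest, so I hand in.

```bash
python3 -c "
from station import r
print(r.hand_in(), r.get_state()['time_s'])"
```

```text
the job is handed in; nothing more can be done
the job is handed in; nothing more can be done
```

I handed the job in at about 33 s, with every step done and the final checks passing; no verdict was reported.

**What I did**
- **Spent block:** it stands upright in the tray's free half. The first close missed it because I lifted too soon. On the second try it slipped from the fingers after I had lifted it about 100 mm, and it landed tilted on the slide. I regripped it with the tool tilted to match, levelled it and placed it.
- **Fresh block:** I pressed it into the recess and let go.
- **Slide:** I pushed it in until the plate had moved 44.4 mm and the force rose at the stop, held it there, then backed off slowly.

**Last checks**
- **Fresh block:** its shoulder is 14.4 mm above the rim (14 mm is flush) and level. It sits about 2 mm off centre along the slide, within the 5 mm limit and about equal to the recess's play; before the push it was within 1 mm.
- **Slide:** its rim is within 0.2 mm of where it was before the push.
- **Spent block:** it stands in line with the old block, close to the centre of its half.
- **Other items:** the square block, beaker, bottle and old block read within about 1 mm of their starting positions, and the robot is clear of everything.

**Readings that disagreed**
- The top, wrist and scene cameras differed by about 2–5 mm in absolute position (more, about 11 mm, for the bottle), so I relied on relative measurements for the fit.
- The last plate-top reading was spoilt because my mask also caught part of the block (47 mm wide where the plate is 12 mm). I used the rim reading for the slide's return.

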